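# Close the sharps bin to its click stop

### The arm

A 6-joint arm with a two-finger parallel gripper is mounted at the origin on the work surface. World frame = base frame: x ahead of the robot, y to its left, z up, the work surface at z = 0. Lengths are in mm, angles in rad, forces in N, time in s.
With the tool pointing down it reaches from about 325 to 875 mm from the base axis. Payload 4.4 kg.
Tool frame: the origin (TCP) lies at the very end of the fingers, on their centre line; the grasp point (between the pads) lies 19 mm behind it; z points along the fingers, x is the direction in which the jaws open and shut, and the axes are right-handed (so a half turn about z gives the same grasp; the last joint's range is limited). The gripper opens to 85 mm and grips with 20 to 120 N. Pads are 22 mm wide; open, the fingers measure 114 mm over their backs; the gripper's body (76 mm by 85 mm) begins 54 mm behind the grasp point. The pads swing forward as they close: fully open they stand 13 mm farther back than shut.
Start: joints at [-1.496, 0.207, 1.542, -0, 1.393, -0.15], TCP at [128.161, -560.537, 231.282] pointing down, gripper open.
Joint ranges: [-2.73, 2.73], [-0.86, 2.22], [0.23, 2.46], [-1.11, 4.25], [0.08, 2.63], [-2.82, 2.82]. Speed limits (rad/s): [2.79, 2.79, 3.14, 3.14, 3.14, 3.14].

### API

Orientations are given as [roll, pitch, yaw] about the fixed x, y, z axes, in that order (R = Rz(yaw) Ry(pitch) Rx(roll)).
In Python, from cell import ctrl, snapshot, search_frame, cut_out, tip_of gives the robot as it stands.
- The arm moves only by the shell command python3 -m inch 'ROWS' [OPENING] [FORCE]. ROWS is a JSON object of lists of equal length, an entry for each row: "offset": the shift along the tool's x, y, z in m, a list of three; "dr": the turn, a rotation vector about the tool's x, y, z in rad, a list of three. In form: {"offset": [[tx, ty, tz], ...], "dr": [[wx, wy, wz], ...]}. A call has 1 to 12 rows; each row is the pose to reach, as a shift and turn from the pose commanded when the call began, along the tool's axes at that moment; what a row does not reach only later rows make up. A row lasts 1/12 s, in which the tool goes at most 41.7 mm and 7.16 degrees, less where a joint would pass 70% of its speed; a pose out of reach is approached as far as the arm can. A call with a gripper value outside its range is refused whole. OPENING is the opening, from -1 (shut) to 1 (fully open), set as the call begins (- or left out, the last holds). The fingers move at their own pace and stop on an object; FORCE is the grip in N (left out, the last holds). Time passes only in rows, so rows that repeat a pose let the fingers close. It gives the time, the measured TCP pose, the force and the opening at its end, in the units of the state.
- ctrl.observe(): the state, without advancing time (a new reading comes with each control period).
- snapshot(name): name is "scene" or "top" or "wrist"; returns a dict with "image" (420x560x3 uint8, red, green, blue), "z_map" (420x560 float32, mm along the optical axis (not along the pixel's ray), 0 where there is no reading), "mtx" (3x3 intrinsics, pixels), "k1" (the pictures are not rectified: a ray, as slopes to the right and down, at radius r is drawn at 1 + k1 r^2 times it, then the intrinsics apply), "R" (3x3) and "t" (3): a world point X has camera coordinates R X + t. Camera axes: x right, y down, z forward; pixel columns grow to the right and rows downward; lengths in mm; the calibration is good to about 2 mm. A picture is of the moment at which its call begins.
- ctrl.close_job(): hands the job in, once; it reports no verdict.
Trained networks look in a picture, given as the dict that the camera call returned (one of the last four; its "shot" number tells which), for a name from the list of things; names that differ only in an ending like _2 or _b are one class to them, and where a whole thing is asked for, a point or a joint stands for the part that bears it (a point fixed in the world has none). Each returns a list of dicts, best first, with "conf" (0 to 1); they miss things now and then, are a little off and sometimes report something else, mostly with a low value. They report only what shows in the picture. A call takes as long as a camera call.
- search_frame(picture, target): "at" ([x, y, z] in mm, in world coordinates, good to about 4 mm: the middle of the surface that is visible of it).
- cut_out(picture, target): "mask" (420x560 bool, what is visible of it).
- tip_of(picture, target): "at" ([x, y, z] in mm, in world coordinates, good to about 4 mm: a listed point, or the origin of a listed thing).
The state is a dict: "clock": time; "joint_pos": joint angles; "joint_velocities": joint speeds; "joint_efforts": joint torques, N m; "position": TCP position; "tool_rot": TCP orientation; "force": force on the tool from outside, world axes, zero at the start; "moment": the same for the moment, N m; "grip_width": opening from 0.0 (shut) to 1.0 (fully open).
Only numpy, scipy, OpenCV 4.12 (cv2) and the standard library are available. Lean on these libraries where they do the work, as an engineer would, in place of code of your own. Each camera call takes 0.05 s, during which the arm holds its last target.

### The job

Close the sharps bin: with the fingertips, push the upright tab of the sliding cover along its rails until the rollers drop into the notches in the rails and the cover clicks to rest over the opening, and do not run it on past that stop. Only push, gently: do not grip the tab or lift the cover, and leave the other things on the worktop alone. Then draw the hand clear.

Things in the scene. Friction and masses are not known exactly. Their poses are not given: they have to be found in the camera images.
- holder: Fixed yellow sharps bin in a steel bracket, 150 mm (own x) by 300 mm (own y). Origin: centre of its underside, on the worktop; z up; yaw within 0.7 rad of zero. Two steel rails, 12 mm wide, tops 124 mm up, run along own y at own x = -62 and +62 mm, with an end bar (top 128 mm up) at own y = -145 and +145 mm. The opening in its grey lid (112 mm up), 88 x 76 mm, is centred at own (0, 35) mm.
- notch (a point): The click stop: point midway between the two rail notches, at own (0, 35, 124) mm of the holder. Each rail top has there a V-shaped notch 16 mm wide and 8 mm deep, with a raised lip (0.8 mm high, 6 mm long) on both sides. With the cover in its stop the tab stands right over this point.
- tab (a point): Top centre of the cover's tab: white upright block, 54 mm wide (holder's x), 12 mm thick (holder's y), its top 166 mm above the worktop. It can be pushed on its flat face, over the plate (see cover_mid). A thin sprung axle through its foot (133 mm up) carries a black roller of 18 mm diameter on each rail, in line with the tab.
- cover_mid (a point): Centre of the upper side of the cover's flat steel plate, 108 mm (holder's x) by 96 mm (holder's y) by 4 mm, under the middle of the tab; 120 mm above the worktop. The tab rises 46 mm above it; fingertips that push the tab should stay clear above the plate.
- cover (a joint): Travel of the cover along the holder's own +y, m: 0 = open end (starts at 0 to 0.045), 0.110 = in the click stop, over the opening, 0.140 = far end, past the stop. It slides at 2 to 3 N, with up to about 6 N to climb the lip; then the push vanishes as the rollers drop in (the cover jumps ahead up to 8 mm and centres itself); about 16 N would force it out again.
- cover_lift (a joint): Height of the cover above its normal level, in m: stays 0 in a proper run; a spring holds the cover down with about 16 N.
- rollers (a joint): Height of the sprung rollers over their running level, in m: 0 = on the rail tops, about -0.004 = dropped into the notches. A spring presses them down with about 11 N.
- vial: Bystander: loose small glass bottle, 26 mm diameter, 55 mm tall, upright. Origin: centre of its underside.
- tape: Bystander: loose roll of white tape, 54 mm outer diameter, 25 mm high, lying flat. Origin: centre of its underside.
- carton: Bystander: loose white carton, 70 x 100 x 50 mm high. Origin: centre of its underside.
- rack: Bystander: loose blue empty tube rack, 80 x 130 x 60 mm high. Origin: centre of its underside.

How it is judged:
By the outcome, as a careful person would: the job done as asked, in the order asked, and still so for the second after the job is handed in, with the robot touching nothing.
It also fails if it takes over 34 s, if anything falls off the work surface, if the arm or the gripper's body presses on something with over 40 N, if the wrist force passes 120 N, or if a joint passes its speed limit or range.

## Working session

There is one attempt and no reset: what is moved stays moved. The work goes in short steps, Python scripts to look and compute and a shell command to move; the robot and the scene stay as the last step left them, time stands still between calls to the robot, and variables do not carry over. Pictures are saved under pics/ and viewed, and the job is handed in when it is done.

```bash
mkdir -p pics; ls
python3 - <<'E'
from cell import *
import cv2
s=ctrl.observe();print({k:(s[k]) for k in('clock','position','tool_rot','force','grip_width')})
for n in('scene','top'):
    p=snapshot(n);cv2.imwrite(f'pics/{n}0.png',p['image'][:,:,::-1])
    for t in('holder','notch','tab','cover_mid'):
        print(n,t,[(r['conf'],r['at']) for r in tip_of(p,t)][:2])
    for t in('vial','tape','carton','rack'):
        print(n,t,[(r['conf'],r['at']) for r in tip_of(p,t)][:1])
E
```

```text
pics
{'clock': 0.0, 'position': array([ 128.13526379, -559.74698374,  230.08770907]), 'tool_rot': array([-3.14123038e+00,  2.30238243e-03, -1.34595994e+00]), 'force': array([-0.07759187, -0.59754513, -0.53142489]), 'grip_width': 1.0065910808517158}
scene holder [(0.87, [609.5, 22.4, 3.0]), (0.18, [501.0, 121.2, 1.5])]
scene notch [(0.83, [621.5, 60.4, 122.2])]
scene tab [(0.63, [586.0, -38.8, 169.1]), (0.61, [733.9, -113.7, -0.1])]
scene cover_mid [(0.85, [583.6, -41.1, 119.9]), (0.44, [499.9, 123.7, 1.9])]
scene vial [(0.53, [439.5, -3.1, 0.6])]
scene tape [(0.56, [504.3, 118.2, 0.1])]
scene carton []
scene rack [(0.91, [784.6, 46.4, -2.0])]
top holder [(0.74, [606.5, 24.6, 1.1])]
top notch [(0.69, [623.8, 58.1, 124.8]), (0.26, [505.0, 122.7, -0.4])]
top tab [(0.63, [580.8, -40.7, 165.9])]
top cover_mid [(0.8, [581.2, -42.7, 118.6])]
top vial []
top tape [(0.84, [500.2, 122.4, 0.3])]
top carton [(0.98, [735.4, -117.1, 4.8])]
top rack [(0.95, [788.0, 48.3, 4.4])]
```

View pics/scene0.png

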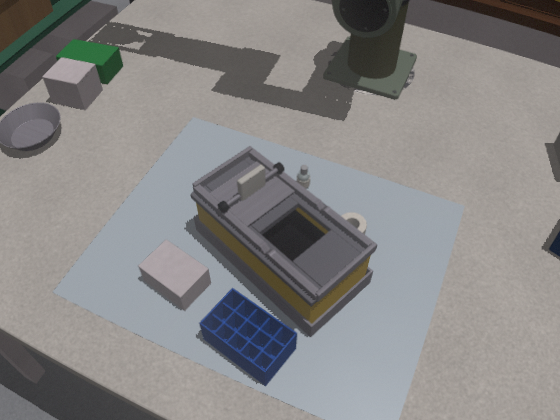

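View pics/top0.png

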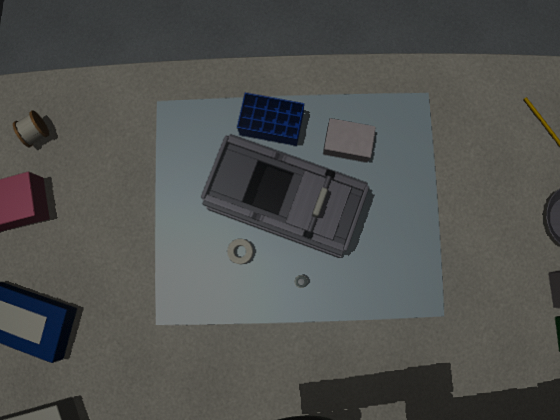

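The scene view shows the bin with the white tab near (250,182), at the open end, and the opening at (295,232). The top view shows the tab at (320,202) and the opening at (268,188). I'll refine the holder pose from depth.

```bash
cat > h.py <<'E'
from cell import *
import numpy as np, cv2
def cloud(p):
    z=p['z_map'].astype(float);K=p['mtx'];h,w=z.shape
    u,v=np.meshgrid(np.arange(w),np.arange(h))
    pts=np.stack([u,v],-1).reshape(-1,1,2).astype(float)
    d=np.array([p['k1'],0,0,0.])
    n=cv2.undistortPoints(pts,np.array(K,float),d).reshape(h,w,2)
    X=np.dstack([n*z[...,None],z])
    W=(X-np.array(p['t']))@np.array(p['R'])
    W[z==0]=np.nan
    return W
E
python3 - <<'E'
from h import *
for n in('top','scene'):
    p=snapshot(n);W=cloud(p)
    m=np.isfinite(W[...,2])&(W[...,2]>100)&(abs(W[...,0]-605)<180)&(abs(W[...,1]-25)<190)&(W[...,2]<180)
    P=W[m];q=P[(P[:,2]>119)&(P[:,2]<131)]
    r=cv2.minAreaRect(q[:,:2].astype(np.float32));print(n,len(q),r)
    T=P[(P[:,2]>155)&(P[:,2]<175)];print('tab',len(T),T.mean(0),cv2.minAreaRect(T[:,:2].astype(np.float32)),np.percentile(T[:,2],[5,50,95]))
    T=P[(P[:,2]>108)&(P[:,2]<116)];print('lid z',np.median(T[:,2]))
E
```

```text
top 4533 ((609.5379638671875, 23.004562377929688), (297.2580261230469, 137.1953887939453), 68.03800964355469)
tab 192 [582.49909739 -40.05640552 166.47034858] ((583.5838623046875, -40.535377502441406), (11.885906219482422, 54.61508560180664), 68.00131225585938) [163.40434738 166.51461839 169.25599521]
lid z 112.82996636455269
scene 4372 ((608.4953002929688, 22.875381469726562), (299.5416564941406, 138.60145568847656), 67.98680877685547)
tab 273 [585.60536067 -39.34326257 162.89242912] ((583.7388305664062, -40.546112060546875), (13.871258735656738, 53.561668395996094), 67.75808715820312) [156.39952026 163.98387313 166.59278761]
lid z 111.51643853119663
```

```bash
python3 -m inch '{"offset":[[-0.015,-0.022,0],[-0.035,-0.05,0],[-0.057,-0.082,0],[-0.079,-0.114,0],[-0.101,-0.146,0],[-0.123,-0.178,0],[-0.145,-0.21,0],[-0.167,-0.242,0],[-0.189,-0.274,0],[-0.211,-0.306,0],[-0.233,-0.338,0],[-0.255,-0.37,0]],"dr":[[0,0,-0.05],[0,0,-0.1],[0,0,-0.18],[0,0,-0.26],[0,0,-0.34],[0,0,-0.42],[0,0,-0.5],[0,0,-0.58],[0,0,-0.66],[0,0,-0.74],[0,0,-0.85],[0,0,-0.962]]}' -1 20
python3 - <<'E'
from h import *
from scipy.spatial.transform import Rotation as Ro
s=ctrl.observe();print(s['clock'],s['position'],s['tool_rot'],s['force'],s['grip_width'])
R=Ro.from_euler('xyz',s['tool_rot']);print(R.inv().apply(np.array([567,-81,190])-s['position']))
E
```

```text
clock: 2.0
position: [433.1, -227.9, 231.6]
tool_rot: [3.141, -0.001, -0.379]
force: [-0.1, -1.0, 0.9]
grip_width: 0.0
2.0 [ 433.09127221 -227.88621591  231.62971491] [ 3.14126225e+00 -8.72346357e-04 -3.78586246e-01] [-0.0732725  -0.95211349  0.87003581] 0.0003901508542011628
[  70.0998514  -185.99231741   41.62943267]
```

```bash
python3 -m inch '{"offset":[[0.007,-0.018,0],[0.017,-0.045,0],[0.028,-0.075,0.004],[0.039,-0.104,0.01],[0.049,-0.131,0.02],[0.058,-0.155,0.03],[0.065,-0.173,0.036],[0.069,-0.183,0.04],[0.070,-0.186,0.0416],[0.070,-0.186,0.0416]],"dr":[[0,0,0],[0,0,0],[0,0,0],[0,0,0],[0,0,0],[0,0,0],[0,0,0],[0,0,0],[0,0,0],[0,0,0]]}'
python3 - <<'E'
from h import *
from scipy.spatial.transform import Rotation as Ro
for n in ('scene','wrist','top'):
    p=snapshot(n);cv2.imwrite(f'pics/{n}1.png',p['image'][:,:,::-1])
s=ctrl.observe();print(s['clock'],s['position'],s['tool_rot'],s['force'],s['grip_width'])
a=np.array([-.3746,-.9272]);H=np.array([609,23.])
d=s['position'][:2]-H;print('own',d@[.9272,-.3746],d@[.3746,.9272])
E
```

```text
clock: 2.83
position: [566.5, -83.0, 189.3]
tool_rot: [3.141, 0.001, -0.383]
force: [0.0, 0.3, -0.1]
grip_width: -0.005
2.9833 [566.30461848 -84.27923646 190.23659386] [ 3.14115867e+00 -6.34550466e-04 -3.85092600e-01] [-0.01321893  0.53033466 -0.34078702] 0.0018926956764327822
own 0.5996442314415542 -115.46299796671022
```

View pics/wrist1.png

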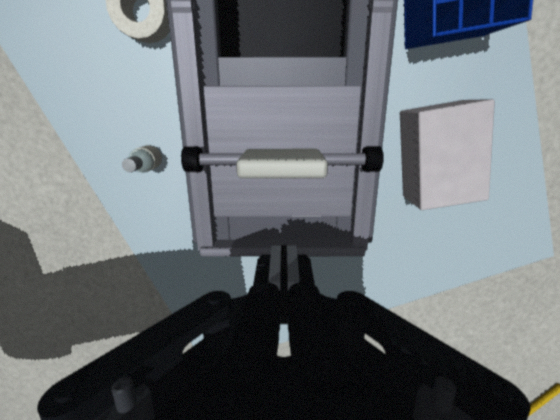

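View pics/scene1.png

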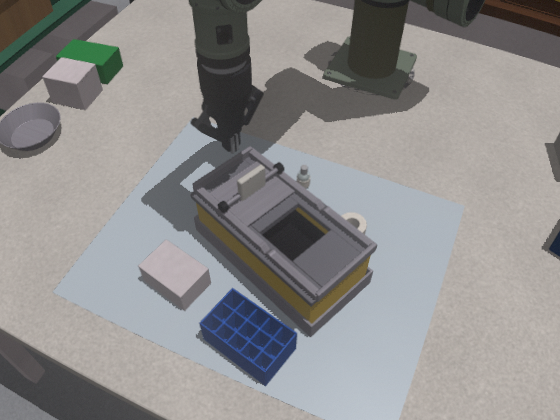

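The fingers are shut and centred behind the tab, about 29 mm from contact. The wrist view has the tab at (282,163) and the fingertips at (283,250). Next I descend to z≈139 and approach.

```bash
python3 -m inch '{"offset":[[0,0,0.008],[0,0,0.02],[0,0,0.034],[0,0,0.046],[0,0,0.051],[0,-0.003,0.051],[0,-0.008,0.051],[0,-0.014,0.051],[0,-0.018,0.051],[0,-0.020,0.051],[0,-0.020,0.051]],"dr":[[0,0,0],[0,0,0],[0,0,0],[0,0,0],[0,0,0],[0,0,0],[0,0,0],[0,0,0],[0,0,0],[0,0,0],[0,0,0]]}'
python3 - <<'E'
from h import *
for n in ('scene','wrist'):
    p=snapshot(n);cv2.imwrite(f'pics/{n}2.png',p['image'][:,:,::-1])
s=ctrl.observe();print(s['clock'],s['position'],s['force'])
d=s['position'][:2]-[609,23];print('own',d@[.9272,-.3746],d@[.3746,.9272])
E
```

```text
clock: 3.9
position: [574.8, -64.0, 139.4]
tool_rot: [-3.141, -0.001, -0.383]
force: [-0.2, 0.2, -0.5]
grip_width: -0.001
4.0 [574.34286229 -64.54350737 139.05069466] [ 0.39938103  0.38240081 -0.18146474]
own 0.6596997782287173 -94.15290381832183
```

View pics/wrist2.png

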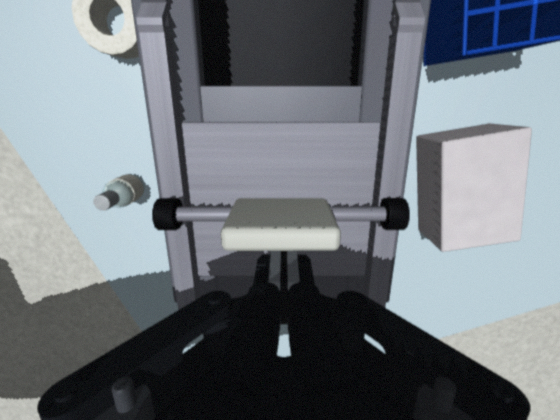

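View pics/scene2.png

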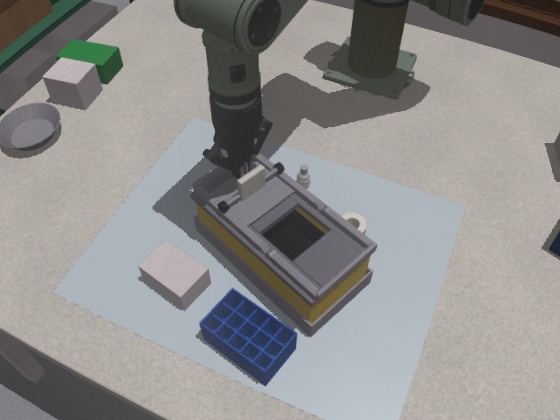

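The tip sits just behind the tab face and centred, with no contact yet. Starting the push.

```bash
python3 -m inch '{"offset":[[0,-0.003,0],[0,-0.006,0],[0,-0.009,0],[0,-0.012,0],[0,-0.015,0],[0,-0.019,0],[0,-0.023,0],[0,-0.027,0],[0,-0.031,0],[0,-0.035,0],[0,-0.038,0],[0,-0.040,0]],"dr":[[0,0,0],[0,0,0],[0,0,0],[0,0,0],[0,0,0],[0,0,0],[0,0,0],[0,0,0],[0,0,0],[0,0,0],[0,0,0],[0,0,0]]}'
cat >> h.py <<'E'
def st(tag):
    for n in ('scene','wrist'):
        p=snapshot(n);cv2.imwrite(f'pics/{n}{tag}.png',p['image'][:,:,::-1])
        W=cloud(p)
        D=W[...,:2]-[609,23];ox=D@[.9272,-.3746];oy=D@[.3746,.9272]
        m=np.isfinite(W[...,2])&(abs(ox)<32)&(abs(oy)<120)&(W[...,2]>152)&(W[...,2]<172)&(p['image'].min(-1)>110)
        if m.sum()>20: print(n,'tab own y: lo/med/hi',m.sum(),np.percentile(oy[m],[2,50,98]).round(1),'z',np.percentile(W[...,2][m],[50,98]).round(1))
        print(n,'net tab',[(r['conf'],((np.array(r['at'][:2])-[609,23])@[.3746,.9272]).round(1)) for r in tip_of(p,'tab')][:1])
    s=ctrl.observe();print(s['clock'],s['position'].round(1))
    f=s['force'];print('force own x,y,z',f[:2]@[.9272,-.3746],f[:2]@[.3746,.9272],f[2])
    d=s['position'][:2]-[609,23];print('tcp own',d@[.9272,-.3746],d@[.3746,.9272])
E
python3 -c "
from h import *
st(3)"
```

```text
clock: 5.0
position: [589.4, -26.9, 138.7]
tool_rot: [-3.141, -0.0, -0.384]
force: [-0.9, -4.4, 1.6]
grip_width: -0.002
scene tab own y: lo/med/hi 196 [-43.3 -35.7 -30.3] z [164.7 166.8]
scene net tab [(0.59, np.float64(-34.0))]
wrist tab own y: lo/med/hi 3646 [-40.7 -32.8 -29.9] z [163.6 165.2]
wrist net tab [(0.66, np.float64(-34.8))]
5.2 [589.4 -26.5 138.5]
force own x,y,z -0.0905584028088522 -0.32900007743639 -0.1673842884246044
tcp own 0.3951472711438934 -53.253206002846326
```

View pics/wrist3.png

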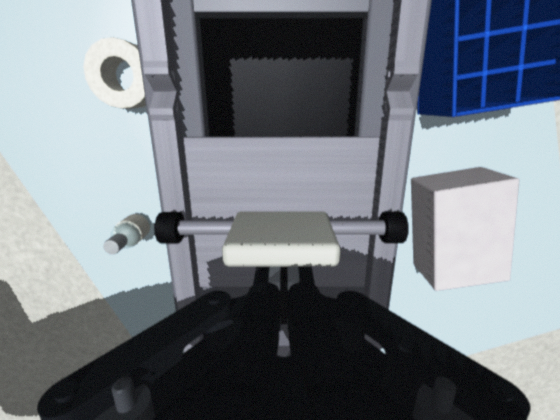

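Contact made at about 4 N; the tab has moved to own y ≈ −36, and the notches show at wrist (160,90) and (403,90). Next, another 40 mm, which stays short of the lip.

```bash
python3 -m inch '{"offset":[[0,-0.002,0],[0,-0.005,0],[0,-0.009,0],[0,-0.013,0],[0,-0.017,0],[0,-0.021,0],[0,-0.025,0],[0,-0.029,0],[0,-0.033,0],[0,-0.036,0],[0,-0.038,0],[0,-0.040,0]],"dr":[[0,0,0],[0,0,0],[0,0,0],[0,0,0],[0,0,0],[0,0,0],[0,0,0],[0,0,0],[0,0,0],[0,0,0],[0,0,0],[0,0,0]]}'
python3 -c "
from h import *
st(4)"
```

```text
clock: 6.2
position: [604.1, 10.0, 138.6]
tool_rot: [-3.141, 0.0, -0.384]
force: [-2.1, -4.2, -1.1]
grip_width: -0.002
scene tab own y: lo/med/hi 208 [-3.5  4.1  9.3] z [164.9 167.2]
scene net tab [(0.6, np.float64(6.6))]
wrist tab own y: lo/med/hi 3631 [-0.8  7.   9.9] z [163.6 165.2]
wrist net tab [(0.71, np.float64(5.8))]
6.4 [604.4  10.4 138.7]
force own x,y,z 0.3396706366172029 0.07200766332557146 0.15382584744281955
tcp own 0.4383650183240159 -13.383704426509446
```

View pics/wrist4.png

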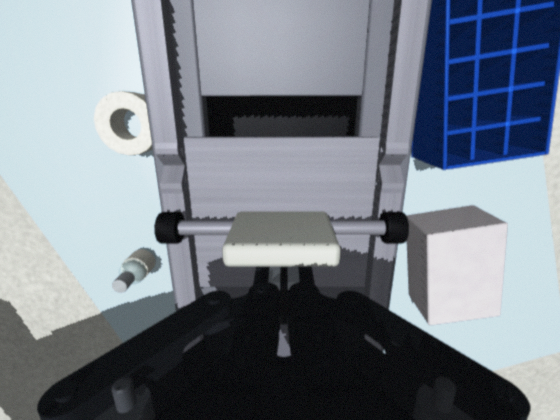

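```bash
python3 -m inch '{"offset":[[0,-0.002,0],[0,-0.004,0],[0,-0.006,0],[0,-0.008,0],[0,-0.010,0],[0,-0.011,0],[0,-0.012,0]],"dr":[[0,0,0],[0,0,0],[0,0,0],[0,0,0],[0,0,0],[0,0,0],[0,0,0]]}'
python3 -c "
from h import *
st(5)"
python3 -m inch '{"offset":[[0,-0.001,0],[0,-0.002,0],[0,-0.003,0]],"dr":[[0,0,0],[0,0,0],[0,0,0]]}'
python3 -c "
from h import *
st(6)"
```

```text
clock: 6.98
position: [608.7, 20.8, 138.8]
tool_rot: [-3.141, -0.0, -0.384]
force: [-1.9, -3.0, 1.3]
grip_width: 0.001
scene tab own y: lo/med/hi 210 [ 7.6 15.8 20.6] z [164.7 167.3]
scene net tab [(0.89, np.float64(15.9))]
wrist tab own y: lo/med/hi 3290 [10.6 18.  21.4] z [163.8 165.2]
wrist net tab [(0.94, np.float64(17.6))]
7.1833 [608.8  21.1 138.8]
force own x,y,z -0.7043336274257419 -1.3161405115280456 1.0632601308743488
tcp own 0.5129832728974469 -1.802066002347072
clock: 7.43
position: [609.6, 23.2, 138.7]
tool_rot: [3.141, 0.0, -0.384]
force: [-1.6, -2.4, 0.3]
grip_width: 0.003
scene tab own y: lo/med/hi 210 [11.5 18.4 23.3] z [164.8 166.9]
scene net tab [(0.94, np.float64(20.1))]
wrist tab own y: lo/med/hi 3151 [13.3 20.4 24.1] z [163.8 165.2]
wrist net tab [(0.76, np.float64(20.2))]
7.6333 [609.8  23.6 138.7]
force own x,y,z 0.5353054097038348 -1.8303731373505348 0.7869487684994827
tcp own 0.5250362440148986 0.8941433225995646
```

```bash
python3 -m inch '{"offset":[[0,-0.001,0],[0,-0.002,0],[0,-0.003,0]],"dr":[[0,0,0],[0,0,0],[0,0,0]]}'
python3 -c "
from h import *
st(7)"
python3 -m inch '{"offset":[[0,-0.001,0],[0,-0.002,0]],"dr":[[0,0,0],[0,0,0]]}'
python3 -c "
from h import *
st(8)"
```

```text
clock: 7.88
position: [610.6, 25.7, 138.7]
tool_rot: [3.14, 0.0, -0.384]
force: [-2.8, -3.8, 2.1]
grip_width: 0.002
scene tab own y: lo/med/hi 205 [14.4 21.3 26.1] z [164.8 167.1]
scene net tab [(0.98, np.float64(21.3))]
wrist tab own y: lo/med/hi 2994 [15.9 22.6 26.5] z [163.9 165.2]
wrist net tab [(0.66, np.float64(23.1))]
8.0833 [610.8  25.9 138.7]
force own x,y,z -1.5652603716896591 -4.6709247324852745 2.6480128329458914
tcp own 0.5331486921317846 3.376097862011227
clock: 8.25
position: [611.4, 27.5, 138.8]
tool_rot: [3.141, 0.0, -0.384]
force: [-1.9, -4.8, 2.6]
grip_width: 0.002
scene tab own y: lo/med/hi 208 [15.5 23.  28. ] z [164.9 167.5]
scene net tab [(0.78, np.float64(23.5))]
wrist tab own y: lo/med/hi 2896 [17.9 24.6 28.6] z [163.9 165.2]
wrist net tab []
8.45 [611.6  28.  138.7]
force own x,y,z -0.284447215697408 -4.3261927509791755 1.2452089438028304
tcp own 0.525758844603525 5.592393271912871
```

Force has risen to about 4.7 N, so the rollers are on the lip. I'll continue in small steps.

```bash
python3 -m inch '{"offset":[[0,-0.001,0],[0,-0.002,0]],"dr":[[0,0,0],[0,0,0]]}'
python3 -c "
from h import *
st(9)"
```

```text
clock: 8.62
position: [612.3, 29.9, 138.7]
tool_rot: [-3.141, -0.0, -0.384]
force: [-1.7, -3.7, 1.6]
grip_width: 0.002
scene tab own y: lo/med/hi 212 [18.3 25.5 30.4] z [164.6 167.4]
scene net tab [(0.71, np.float64(27.2))]
wrist tab own y: lo/med/hi 2832 [20.8 27.3 31.4] z [163.9 165.3]
wrist net tab [(0.9, np.float64(27.7))]
8.8167 [612.7  30.6 138.6]
force own x,y,z -1.1203249472622954 -0.9659604709330399 0.380509640283346
tcp own 0.5719533310973464 8.39064397362798
```

```bash
python3 -m inch '{"offset":[[0,-0.001,0]],"dr":[[0,0,0]]}'
python3 -c "
from h import *
st(10)"
```

```text
clock: 8.9
position: [612.8, 31.0, 138.7]
tool_rot: [-3.141, -0.0, -0.384]
force: [-1.9, -2.2, 1.2]
grip_width: -0.001
scene tab own y: lo/med/hi 208 [16.9 26.5 31.6] z [164.8 167. ]
scene net tab [(0.56, np.float64(28.3))]
wrist tab own y: lo/med/hi 2842 [21.6 28.  32.2] z [163.9 165.2]
wrist net tab [(0.66, np.float64(26.2))]
9.1 [612.9  31.3 138.6]
force own x,y,z -0.3439823762999158 0.37594003828448125 0.016934340508247492
tcp own 0.5300957674288954 9.164455228712988
```

View pics/wrist10.png

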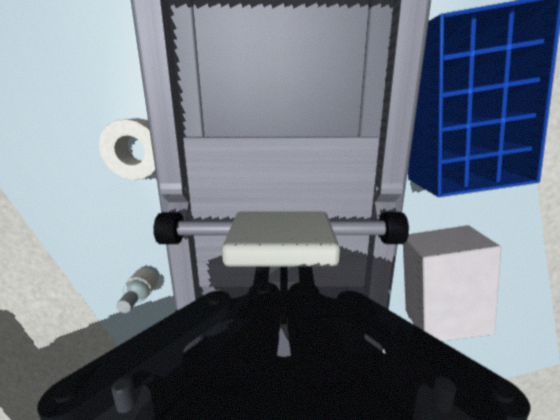

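Still on the lip top, with the notch just ahead. Continuing 1 mm at a time.

```bash
python3 -m inch '{"offset":[[0,-0.001,0]],"dr":[[0,0,0]]}'
python3 -c "
from h import *
st(11)"
```

```text
clock: 9.18
position: [613.1, 31.7, 138.6]
tool_rot: [3.141, -0.0, -0.384]
force: [-1.1, -1.0, 0.6]
grip_width: 0.002
scene tab own y: lo/med/hi 213 [20.5 27.8 32.6] z [164.8 167.4]
scene net tab [(0.9, np.float64(31.0))]
wrist tab own y: lo/med/hi 2822 [22.3 28.9 33. ] z [163.9 165.3]
wrist net tab [(0.94, np.float64(27.2))]
9.3833 [613.2  32.  138.6]
force own x,y,z 0.7302789442219032 1.0240494989045565 -0.23483377626059737
tcp own 0.489619871593475 9.953941686696368
```

```bash
python3 -m inch '{"offset":[[0,-0.001,0]],"dr":[[0,0,0]]}'
python3 -c "
from h import *
st(12)"
```

```text
clock: 9.47
position: [613.4, 32.5, 138.6]
tool_rot: [3.141, 0.0, -0.384]
force: [-0.8, -1.3, -0.3]
grip_width: -0.002
scene tab own y: lo/med/hi 205 [21.8 28.3 33.3] z [164.7 167.5]
scene net tab [(0.64, np.float64(28.8))]
wrist tab own y: lo/med/hi 2829 [23.4 29.9 34. ] z [163.9 165.3]
wrist net tab [(0.65, np.float64(30.7))]
9.6667 [613.5  32.9 138.6]
force own x,y,z 0.2819983947172311 0.35883033101369166 -0.558296059996217
tcp own 0.4191172251118229 10.87107866674572
```

```bash
python3 -m inch '{"offset":[[0,-0.001,0]],"dr":[[0,0,0]]}'
python3 -c "
from h import *
st(13)"
```

```text
clock: 9.75
position: [613.7, 33.6, 138.6]
tool_rot: [-3.142, 0.0, -0.384]
force: [0.3, 0.1, -0.4]
grip_width: 0.002
scene tab own y: lo/med/hi 212 [22.6 29.8 34.9] z [165.  167.2]
scene net tab [(0.89, np.float64(27.1))]
wrist tab own y: lo/med/hi 2966 [28.  34.5 38.7] z [163.9 165.3]
wrist net tab [(0.89, np.float64(34.1))]
9.95 [613.8  33.7 138.7]
force own x,y,z -0.8832714561532632 -0.17564326121890353 -0.745945589164062
tcp own 0.4888979230732644 11.734046374705628
```

View pics/wrist13.png

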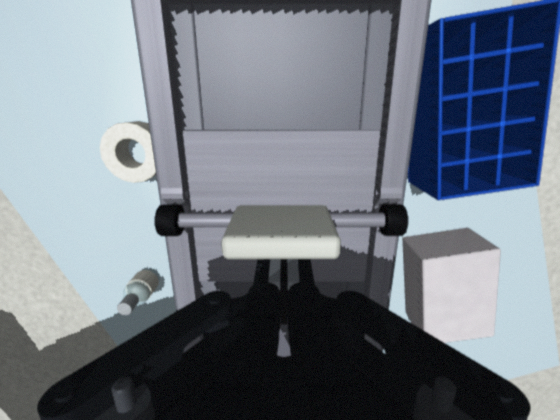

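Between the two pictures the tab jumped ahead of the fingers (wrist row 163→155), and the push is zero. I'll check that it has settled.

```bash
python3 -c "
from h import *
st(14); st(15)
p=cv2.imread('pics/wrist15.png');a=p[180:270,130:220];b=p[180:270,350:440]
cv2.imwrite('pics/roll.png',cv2.resize(np.hstack([a,b]),None,fx=4,fy=4,interpolation=2))"
```

```text
scene tab own y: lo/med/hi 209 [29.6 36.2 41.2] z [164.7 167.3]
scene net tab [(0.59, np.float64(36.8))]
wrist tab own y: lo/med/hi 3024 [30.4 36.9 41.2] z [163.9 165.3]
wrist net tab [(0.77, np.float64(37.0))]
10.15 [613.8  33.6 138.7]
force own x,y,z 0.551385824511891 0.019975040021767382 -0.2680601999900877
tcp own 0.46928802741770453 11.61297548008265
scene tab own y: lo/med/hi 207 [30.2 36.1 41.1] z [164.8 167. ]
scene net tab [(0.71, np.float64(38.6))]
wrist tab own y: lo/med/hi 3035 [30.3 36.9 41.2] z [163.9 165.3]
wrist net tab [(0.87, np.float64(37.0))]
10.35 [613.8  33.6 138.7]
force own x,y,z 0.16182710217821028 -0.3044836681292665 -0.07983125559978951
tcp own 0.48697477060595046 11.603115972226604
```

View pics/roll.png

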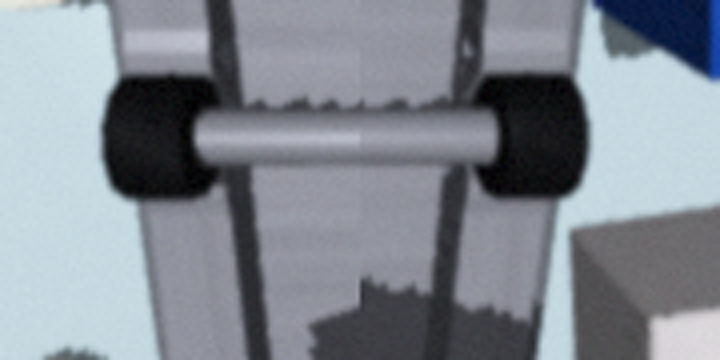

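It has settled at own y ≈ 36, against 35 for the stop. Backing away from the tab, then up.

```bash
python3 -m inch '{"offset":[[0,0.003,0],[0,0.010,0],[0,0.020,0],[0,0.030,0],[0,0.036,-0.008],[0,0.042,-0.025],[0,0.05,-0.05],[0,0.06,-0.08],[0,0.07,-0.105],[0,0.078,-0.12],[0,0.08,-0.125],[0,0.08,-0.125]],"dr":[[0,0,0],[0,0,0],[0,0,0],[0,0,0],[0,0,0],[0,0,0],[0,0,0],[0,0,0],[0,0,0],[0,0,0],[0,0,0],[0,0,0]]}'
python3 -m inch '{"offset":[[0,0.015,0],[0,0.04,0],[0,0.07,0],[0,0.1,0],[0,0.125,0],[0,0.142,0],[0,0.15,0],[0,0.15,0]],"dr":[[0,0,0],[0,0,0],[0,0,0],[0,0,0],[0,0,0],[0,0,0],[0,0,0],[0,0,0]]}'
python3 -c "
from h import *
st(16)
p=snapshot('top');cv2.imwrite('pics/top16.png',p['image'][:,:,::-1])
W=cloud(p);m=(W[...,2]>155)&(W[...,2]<175)&(abs(W[...,0]-622)<50)&(abs(W[...,1]-56)<40)
if m.sum()>20:
  c=cv2.minAreaRect(W[m][:,:2].astype(np.float32));print(m.sum(),c,(np.array(c[0])-[609,23])@[.3746,.9272])
for t in ('vial','tape','carton','rack'): print(t,[(r['conf'],r['at']) for r in tip_of(p,t)][:1])
"
```

```text
clock: 11.35
position: [584.6, -41.8, 266.2]
tool_rot: [-3.141, -0.005, -0.386]
force: [0.4, -0.4, -1.0]
grip_width: 0.0
clock: 12.02
position: [526.5, -180.5, 262.0]
tool_rot: [-3.141, 0.003, -0.386]
force: [-0.2, 0.2, -0.4]
grip_width: 0.001
scene tab own y: lo/med/hi 202 [29.8 36.3 41.4] z [164.9 167.3]
scene net tab [(0.98, np.float64(36.9))]
wrist net tab []
12.2167 [ 527.9 -178.4  263.2]
force own x,y,z -0.0765728548260413 1.223371856207365 -0.3833794160241614
tcp own 0.22818119546453253 -217.14396428932997
200 ((622.5914306640625, 56.013145446777344), (12.180158615112305, 54.01580810546875), 68.49303436279297) 35.70113838500976
vial [(0.6, [437.1, -5.5, 0.5])]
tape [(0.78, [501.2, 126.3, -0.0])]
carton [(0.56, [738.1, -117.2, 4.4])]
rack [(0.94, [788.2, 50.1, 1.4])]
```

View pics/scene16.png

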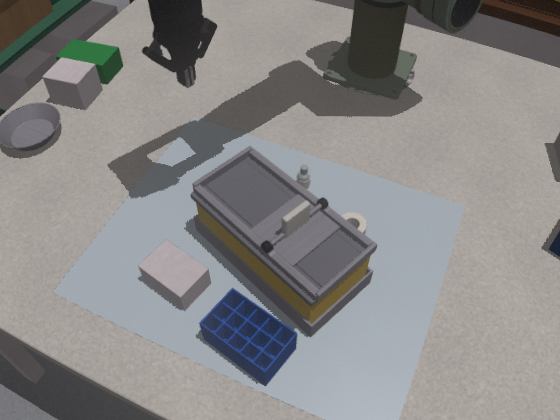

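View pics/wrist16.png

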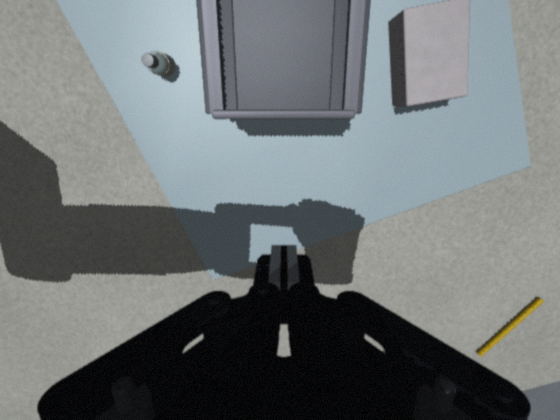

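The scene view shows the cover over the opening, with the tab at (296,218) and the rollers at (267,246) and (322,203). The hand is clear and the bystanders look unmoved. Handing in.

```bash
python3 -c "
from cell import ctrl
print(ctrl.close_job())"
```

```text
the job is handed in; nothing more can be done
None
```

The sharps bin is closed: the cover clicked into its stop over the opening and was not run past it. I pushed the tab with shut fingertips, taking 1 mm steps near the end. The push rose to about 5 N on the lip, then fell to zero as the cover jumped ahead of the fingers and settled. I then backed the hand off and raised it clear, and handed in at about 12 s.

**Final checks:**
- **Tab position:** at own y of 35.7 mm in the top camera and about 36 mm in the scene camera, against 35 mm for the stop. Both are within the 2 mm calibration.
- **Cover height:** the tab top is still at about 166 mm, so the cover was not lifted.
- **Bystanders:** the vial, tape, carton and rack are where they were, within the networks' error of about 4 mm.
- **Not measured:** I did not read the roller drop directly. I inferred it from the jump, the vanished force and the resting position.
- **Disagreement:** while the cover was moving, the wrist camera's median for the tab read 1–3 mm ahead of the scene camera's. At rest they agreed within 1 mm.

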